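# Shut the mould press and feel its gap with the taper gauge

### The arm

A 6-joint arm with a two-finger parallel gripper is mounted at the origin on the work surface. World frame = base frame: x ahead of the robot, y to its left, z up, the work surface at z = 0. Lengths are in m, angles in rad, forces in N, time in s.
With the tool pointing down it reaches from about 0.225 to 0.875 m from the base axis. Payload 3.4 kg.
Tool frame: the origin (TCP) lies at the very end of the fingers, on their centre line; the grasp point (between the pads) lies behind it (manip.grasp_offset is the z of the grasp point in the tool frame, in m); z points along the fingers, y is the line along which they close (so a half turn about z gives the same grasp; the last joint's range is limited). The gripper opens to 85 mm and grips with 20 to 120 N. Pads are 22 mm wide; open, the fingers measure 114 mm over their backs; the gripper's body (76 mm by 85 mm) begins 54 mm behind the grasp point. The pads swing forward as they close: fully open they stand 13 mm farther back than shut.
Start: joints at [1.19, 0.276, 1.505, -0, 1.361, -0.121], TCP at [0.148, 0.556, 0.206] pointing down, gripper open.
Joint ranges: [-2.89, 2.89], [-0.75, 2.08], [0.22, 2.7], [-1.18, 4.32], [0.11, 2.71], [-2.7, 2.7]. Speed limits (rad/s): [2.57, 2.57, 3.14, 3.14, 3.14, 3.14].

### API

Orientations are given as a unit quaternion [w, x, y, z].
In Python, from rig import manip gives the robot as it stands.
- The arm moves only by the shell command python3 -m pendant 'ROWS' [FORCE]. ROWS is JSON, a list of rows, each an object of numbers: "dx", "dy", "dz": the shift along the tool's x, y, z in m; "rx", "ry", "rz": the turn, a rotation vector about the tool's x, y, z in degrees; "hand": the finger opening in m, from 0 to 0.0854. In form: [{"dx": .., "dy": .., "dz": .., "rx": .., "ry": .., "rz": .., "hand": ..}, ...]. A call has 1 to 12 rows; each row shifts and turns the commanded pose from where the row before left it, along the tool's axes as they then stand; what a row does not reach is not made up. A row lasts 1/12 s, in which the tool goes at most 41.7 mm and 7.16 degrees, less where a joint would pass 70% of its speed; a pose out of reach is approached as far as the arm can. A call is refused whole if a number of a shift passes 0.0417 or a number of a turn 7.16, either way. A call with a gripper value outside its range is refused whole. The fingers move at their own pace and stop on an object; FORCE is the grip in N (left out, the last holds). Time passes only in rows, so rows that do not move let the fingers close. It gives the time, the measured TCP pose, the force, the opening and the grip force at its end, in the units of the state.
- manip.get_state(): the state, without advancing time (a new reading comes with each control period).
- manip.get_image(name): name is "side" or "top" or "wrist"; returns a dict with "frame" (384x512x3 uint8, red, green, blue), "fx", "fy", "cx", "cy" (pixels), "position" and "attitude" of the camera in the world; the wrist camera has in their place "mount" (4x4, takes a point from camera to tool coordinates, whose origin is the TCP and whose axes are the flange's). Camera axes: x right, y up, looking along -z (the intrinsics and any distortion apply to the point x, -y, -z); pixel columns grow to the right and rows downward; lengths in m; the calibration is good to about 2 mm. A picture is of the moment at which its call begins: read the wrist's pose just before it. There is no depth.
- manip.sign_off(): hands the job in; it is judged then, once.
The state is a dict: "clock": time; "qpos": joint angles; "qd": joint speeds; "effort": joint torques, N m; "position": TCP position; "ee_rot": TCP orientation; "contact_force": force on the tool from outside, world axes, zero at the start; "moment": the same for the moment, N m; "width": finger opening in m; "gripper_force": force on a finger pad.
Only numpy, scipy, OpenCV 4.12 (cv2) and the standard library are available. Lean on these libraries where they do the work, as an engineer would, in place of code of your own. Each camera call takes 0.05 s, during which the arm holds its last target. There are 200 camera calls.

### The job

Lower the raised upper plate of the mould press gently down onto its stop without letting it slam. Then take the taper gauge (upright grip, narrow wedge blade) and slide its blade flat and straight into the gap between the two plates until it drags snugly on both, without prising the upper plate up. Finish holding the gauge at that depth, still in the gripper, and leave the other things on the table where they are.

Things in the scene. Friction and masses are not known exactly. Their poses are not given: they have to be found in the camera images.
- lid (a joint): angle of the press's hinged aluminium upper plate: 0 = level, down on its stop; grows as its front edge (robot side) swings up and back, 1.57 = upright. Starts at 1.3 to 1.5, where hinge friction (0.15 N m) just holds it; lower down it falls shut unless carried. 144 mm wide, 12 mm thick, 0.65 kg; raising the front edge of the shut plate takes about 5 N
- lid_bar (a point): middle of the round steel pull bar on the upper plate's upper face: 12 mm diameter, about 96 mm long, parallel to the hinge axis, between two posts. In the shut plate it lies 95 mm in front of the hinge axis, 46 mm above it, its centre 40 mm above the plate's face. The point turns with the plate
- lid_hinge (a point): middle of the upper plate's hinge axis, at the back of the press, half-way through the plate's thickness; fixed. Its y axis is the hinge axis; its x axis points level from front (robot side) to back of the press, the direction in which the gauge goes in
- lid_edge (a point): middle of the lower front edge of the upper plate (120 mm in front of the hinge axis, 6 mm below it when shut); turns with the plate; with the plate shut its x axis points into the gap, from the front to the back
- sill (a point): point on the lower plate's top face straight below the shut upper plate's front edge, mid-width; fixed, 20 mm above the table; x axis points into the gap. The steel lower plate (180 mm wide) runs on 65 mm to the front as a sill, level with its face inside. The gap between it and the shut upper plate is 5 to 8 mm, parallel, different each time
- gauge: taper gauge standing on the table: dark upright grip 24 x 16 mm (16 across y), 62 mm high, on a 24 x 30 x 6 mm foot; from it a steel blade 85 mm long, 18 mm wide runs out level along +x. Underside flat; blade 2 mm thick at the tip, 1 mm thicker every 10 mm, 10.5 mm at the grip. 0.11 to 0.22 kg. Origin: underside, below the grip's centre; x to the tip, z up
- gauge_grip (a point): where to grip the gauge: centre of the upright grip, 45 mm above its underside
- gauge_tip (a point): middle of the lower edge of the blade's tip, 97 mm along x from the gauge's origin
- float: bystander: plasterer's float, NOT the gauge: wide flat steel sheet 110 x 70 x 5 mm with a wooden upright grip 30 x 18 mm, top 50 mm high; origin under its centre
- mould_lilac: bystander: lilac silicone mould block 90 x 65 x 36 mm, origin centre of underside
- mould_pink: bystander: pink silicone mould block 85 x 60 x 34 mm, origin centre of underside
- bowl: bystander: white mixing bowl, 110 mm across, 60 mm high, origin centre of underside
- bust: bystander: small white plaster figure 52 mm across, 95 mm tall, origin centre of underside
- brush: bystander: brush with a wooden handle, lying at the right, origin centre of underside
- jar: bystander: white jar, 60 mm across, 80 mm high, origin centre of underside
There are look-alikes about, which are no part of the job. What is shaped like the gauge but green or orange is not meant.

How it is judged:
On the way, in this order (a step that is already met when the one before it is completed fails the run):
1. the upper plate rests down on its stop (angle under 0.02 rad) (value of joint lid below 0.02 rad), for 0.2 s.
2. the gauge is gripped and its blade tip is at least 12 mm inside the gap, the upper plate still down (value of joint lid below 0.02 rad and contact force between the fingers and gauge above 1 N and x of gauge_tip in the frame of sill above 0.012 m and y of gauge_tip in the frame of sill between -0.05 and 0.05 m and z of gauge_tip in the frame of sill below 0.007 m), for 0.1 s.
At the end, for the whole second after the job is handed in: gauge held (over 2 N), still, flat (0.12 rad), straight (0.2 rad), tip 12 mm or more in and under 7 mm up, within 50 mm of mid-width, pressed by the upper plate (over 1 N) and resting on the lower (over 0.3 N); upper plate raised under 0.018 rad (2 mm at its edge), not touched by the robot (x of gauge_tip in the frame of sill above 0.012 m and y of gauge_tip in the frame of sill between -0.05 and 0.05 m and z of gauge_tip in the frame of sill below 0.007 m and value of joint lid below 0.018 rad and contact force between gauge and lid above 1 N and contact force between gauge and press above 0.3 N and contact force between the fingers and gauge above 2 N and contact force between each of the arm, the fingers and lid below 0.5 N and angle between gauge's own z axis and vertical below 0.12 rad and angle between the x axis of gauge and the x axis of sill, either way round below 0.2 rad and linear speed of gauge below 0.01 m/s); the arm keeps its last pose, push and grip.
It fails at once if the upper plate slams: it closes faster than 1.8 rad/s in its last 0.3 rad (value of joint lid below 0.3 rad and velocity of joint lid below -1.8 rad/s).
It fails at once if a bystander on the table is moved by more than 30 mm (distance of any of float, mould_lilac, mould_pink, bowl, bust, brush, jar from where it was at the start of the episode above 0.03 m).
It also fails if it takes over 72 s, if anything falls off the work surface, if the arm or the gripper's body presses on something with over 40 N, if the wrist force passes 120 N, or if a joint passes its speed limit or range.

## Working session

There is one attempt and no reset: what is moved stays moved. The work goes in short steps, Python scripts to look and compute and a shell command to move; the robot and the scene stay as the last step left them, time stands still between calls to the robot, and variables do not carry over. Pictures are saved under pics/ and viewed, at most 10 in all, crops included, and the job is handed in when it is done.

```bash
ls; mkdir -p pics; cat > h.py <<'E'
from rig import manip
import cv2,numpy as np
from scipy.spatial.transform import Rotation as R
def snap(n,f):
    s=manip.get_state(); im=manip.get_image(n)
    cv2.imwrite('pics/'+f+'.png',im['frame'][:,:,::-1])
    import pickle; pickle.dump((s,im),open('pics/'+f+'.pkl','wb')); return s,im
E
python3 - <<'E'
from h import *
for n in('side','top','wrist'):
    s,im=snap(n,n+'0'); print({k:v for k,v in im.items() if k!='frame'})
print(s, manip.grasp_offset)
a=[cv2.imread(f'pics/{n}0.png') for n in('side','top')]
cv2.imwrite('pics/a.png',cv2.resize(a[0],(800,600)));cv2.imwrite('pics/b.png',cv2.resize(a[1],(800,600)))
E
```

```text
pics
{'fx': 496.66617435340873, 'fy': 496.66617435340873, 'cx': 261.6350524048412, 'cy': 189.1036366581976, 'position': array([ 0.41117831, -1.15901308,  1.08262131]), 'attitude': array([ 0.91384479,  0.39717096, -0.02453901, -0.08087492])}
{'fx': 440.160661096876, 'fy': 440.160661096876, 'cx': 260.4542066792251, 'cy': 189.2388013365779, 'position': array([ 0.2924498 , -0.07560346,  1.47037094]), 'attitude': array([-0.69839984, -0.06840438,  0.07121737,  0.70886289])}
{'fx': 277.3588300560521, 'fy': 277.3588300560521, 'cx': 254.98566612922477, 'cy': 191.79911071315206, 'mount': array([[ 7.67073714e-04,  9.46224583e-01,  3.23509583e-01,
         8.20471066e-02],
       [ 9.99999643e-01, -8.40778618e-04,  8.80714455e-05,
        -2.00553164e-03],
       [ 3.55335307e-04,  3.23509400e-01, -9.46224890e-01,
        -1.67725748e-01],
       [ 0.00000000e+00,  0.00000000e+00,  0.00000000e+00,
         1.00000000e+00]])}
{'clock': 0.1, 'qpos': array([ 1.19002715e+00,  2.76520086e-01,  1.50598829e+00,  4.13852949e-06,
        1.36071413e+00, -1.20968657e-01]), 'qd': array([-1.41376978e-04, -2.49088279e-04, -3.16576776e-03, -2.60432114e-05,
        1.96752177e-03,  6.78334344e-04]), 'effort': array([ 1.01369023e-03, -4.17703342e+01, -2.46401668e+01, -1.71952724e-04,
        5.90524025e-03,  3.07242360e-06]), 'position': array([0.1475067 , 0.55523266, 0.20544018]), 'ee_rot': array([-2.04262812e-04,  1.29535629e-01,  9.91574433e-01, -7.88917267e-04]), 'contact_force': array([0.53217111, 0.2526361 , 0.6644079 ]), 'moment': array([-0.01586306,  0.07984085, -0.0094868 ]), 'gripper_force': 0.0, 'width': 0.08568673425530028} -0.0187
```

View pics/a.png

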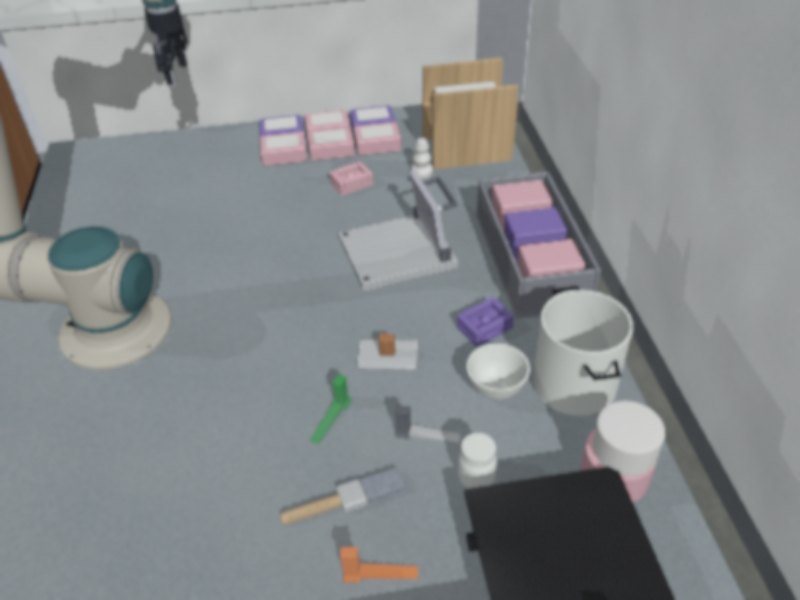

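View pics/b.png

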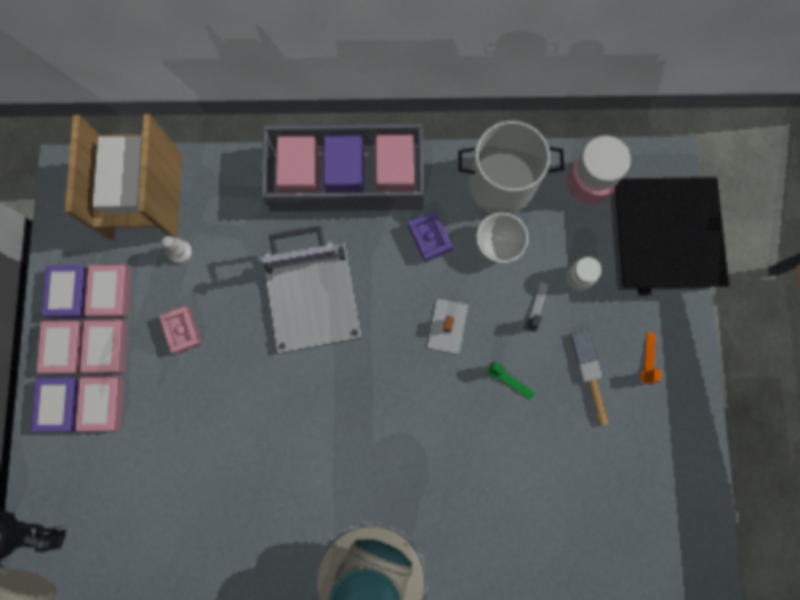

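The dark-gripped gauge is at top (535,322) / side (403,420). Things it could be confused with, in top-view pixels: green (495,370), orange (650,375), float (447,325), brush (590,370). The press is at top (310,300) with its plate raised. I'll check both in an enlarged crop.

```bash
python3 - <<'E'
from h import *
a=cv2.imread('pics/top0.png');b=cv2.imread('pics/side0.png')
f=lambda i,x0,y0,w,h:cv2.resize(i[y0:y0+h,x0:x0+w],(400,300),interpolation=cv2.INTER_CUBIC)
o=np.vstack([np.hstack([f(a,155,140,100,75),f(a,320,170,60,45)]),np.hstack([f(b,200,100,112,84),f(b,240,245,80,60)])])
cv2.imwrite('pics/c.png',o)
E
```

```text
(no output)
```

View pics/c.png

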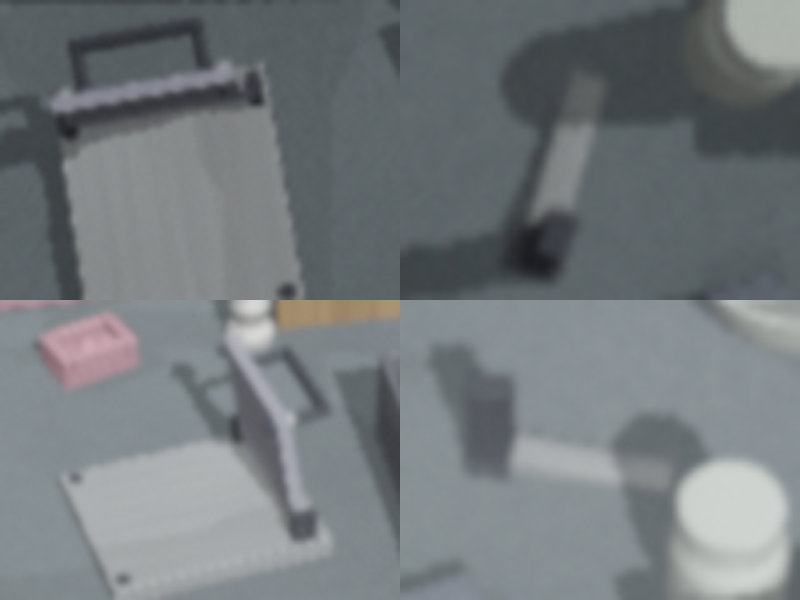

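The plate is nearly upright, with its bar behind it. The gauge (dark grip, steel blade) is confirmed, with the tip pointing away from the robot. Next I triangulate.

```bash
cat >> h.py <<'E'
import pickle
def cam(f):
    s,im=pickle.load(open('pics/'+f+'.pkl','rb'))
    if 'mount' in im:
        q=s['ee_rot'];T=np.eye(4);T[:3,:3]=R.from_quat(np.r_[q[1:],q[0]]).as_matrix();T[:3,3]=s['position']
        T=T@im['mount'];return T[:3,3],T[:3,:3],im
    q=im['attitude'];return im['position'],R.from_quat(np.r_[q[1:],q[0]]).as_matrix(),im
def ray(f,u,v):
    p,A,im=cam(f);d=A@np.array([(u-im['cx'])/im['fx'],-(v-im['cy'])/im['fy'],-1]);return p,d/np.linalg.norm(d)
def onz(f,u,v,z):
    p,d=ray(f,u,v);return p+d*(z-p[2])/d[2]
def tri(*o):
    A=0;b=0
    for f,u,v in o:
        p,d=ray(f,u,v);M=np.eye(3)-np.outer(d,d);A=A+M;b=b+M@p
    x=np.linalg.solve(A,b);return x,[round(1000*np.linalg.norm(np.cross(x-ray(*q)[0],ray(*q)[1])),1) for q in o]
def proj(f,X):
    p,A,im=cam(f);c=A.T@(np.array(X)-p);return np.array([im['cx']+im['fx']*c[0]/-c[2],im['cy']-im['fy']*c[1]/-c[2]])
E
python3 - <<'E'
from h import *
np.set_printoptions(precision=4,suppress=True)
print('FL',onz('top0',178.6,224.6,.02),'FR',onz('top0',230.4,216.3,.02),'BR',onz('top0',221.2,156.5,.02))
c=lambda u,v:(200+u*.28,100+(v-300)*.28)
print('sideFL',onz('side0',*c(62,476),.02),'FR',onz('side0',*c(115,592),.02),'BR',onz('side0',*c(330,545),.02))
print('barL',tri(('top0',172.5,151.2),('side0',281.2,114)))
print('barR',tri(('top0',205,145.5),('side0',291,130.2)))
t=lambda u,v:(320+(u-400)/6.667,170+v/6.667); s=lambda u,v:(240+(u-400)/5,245+(v-300)/5)
print('tip',onz('top0',*t(588,75),.002),onz('side0',*s(670,475),.002))
print('root',onz('top0',*t(548,215),.0105),onz('side0',*s(512,457),.006))
print('griptop',onz('top0',*t(557,230),.062),onz('side0',*s(492,380),.062))
E
```

```text
FL [0.4678 0.1888 0.02  ] FR [0.4929 0.0175 0.02  ] BR [0.6989 0.0485 0.02  ]
sideFL [0.4649 0.1895 0.02  ] FR [0.4944 0.0151 0.02  ] BR [0.6961 0.0415 0.02  ]
barL (array([0.6873, 0.1923, 0.1334]), [np.float64(0.7), np.float64(0.7)])
barR (array([0.7003, 0.0892, 0.1404]), [np.float64(1.3), np.float64(1.3)])
tip [ 0.6101 -0.3839  0.002 ] [ 0.6091 -0.3822  0.002 ]
root [ 0.5363 -0.358   0.0105] [ 0.528  -0.3582  0.006 ]
griptop [ 0.5202 -0.352   0.062 ] [ 0.52   -0.3493  0.062 ]
```

```bash
r='{"dx":-0.0352,"dy":-0.0145,"dz":-0.0033,"hand":0.034}'; python3 -m pendant '[{"dx":-0.0352,"dy":-0.0145,"dz":-0.0033,"hand":0.034},{"dx":-0.0352,"dy":-0.0145,"dz":-0.0033},{"dx":-0.0352,"dy":-0.0145,"dz":-0.0033},{"dx":-0.0352,"dy":-0.0145,"dz":-0.0033},{"dx":-0.0352,"dy":-0.0145,"dz":-0.0033},{"dx":-0.0352,"dy":-0.0145,"dz":-0.0033},{"dx":-0.0352,"dy":-0.0145,"dz":-0.0033},{"dx":-0.0352,"dy":-0.0145,"dz":-0.0033},{"dx":-0.0352,"dy":-0.0145,"dz":-0.0033},{"dx":-0.0352,"dy":-0.0145,"dz":-0.0033},{"dx":-0.0352,"dy":-0.0145,"dz":-0.0033},{"dx":-0.0352,"dy":-0.0145,"dz":-0.0033}]' 30
python3 -m pendant '[{"dx":-0.0352,"dy":-0.0145,"dz":-0.0033},{"dx":-0.0352,"dy":-0.0145,"dz":-0.0033},{"dx":-0.0352,"dy":-0.0145,"dz":-0.0033},{"dx":-0.0352,"dy":-0.0145,"dz":-0.0033},{"dx":-0.0352,"dy":-0.0145,"dz":-0.0033},{"dx":-0.0352,"dy":-0.0145,"dz":-0.0033},{"rz":7},{"rz":7},{"rz":7},{"rz":7},{"rz":7},{"rz":7}]'
python3 -m pendant '[{"rz":7},{"rz":7},{"rz":7},{"rz":3.5},{}]'
cat >> h.py <<'E'
def tool():
    s=manip.get_state();q=s['ee_rot'];return s,s['position'],R.from_quat(np.r_[q[1:],q[0]]).as_matrix()
E
python3 - <<'E'
from h import *
s,im=snap('wrist','w1')
cv2.imwrite('pics/w1b.png',cv2.resize(im['frame'][:,:,::-1],(800,600)))
f='w1'
for n,X in dict(bar=[.694,.141,.137],bL=[.687,.188,.137],bR=[.701,.094,.137]).items(): print(n,proj(f,X)*1.5625)
print(tool())
E
```

```text
bar [152.64690744 871.61683966]
bL [191.3568161  862.30677677]
bR [114.96793988 880.67895242]
({'clock': 0.2, 'qpos': array([ 1.19000452e+00,  2.76378124e-01,  1.50564799e+00,  1.41216060e-05,
        1.36069544e+00, -1.20991339e-01]), 'qd': array([-0.00095411, -0.00158938, -0.00443986,  0.00033554,  0.00132198,
       -0.0006675 ]), 'effort': array([ 1.36526349e-03, -4.16705918e+01, -2.45790052e+01, -2.24600067e-04,
        7.95482774e-03,  3.89363208e-07]), 'position': array([0.14758273, 0.5553981 , 0.20565675]), 'ee_rot': array([-1.46823816e-04,  1.29536660e-01,  9.91574473e-01, -5.45065934e-04]), 'contact_force': array([-0.2306126 , -0.59475683,  0.59181638]), 'moment': array([-0.01924535, -0.00916667,  0.01326156]), 'gripper_force': 0.0, 'width': 0.08548290693783284}, array([0.14758273, 0.5553981 , 0.20565675]), array([[-9.66440465e-01,  2.56890330e-01, -4.32385537e-04],
       [ 2.56890650e-01,  9.66439913e-01, -1.04290880e-03],
       [ 1.49961456e-04, -1.11898507e-03, -9.99999363e-01]]))invalid input
invalid input
invalid input
```

View pics/w1b.png

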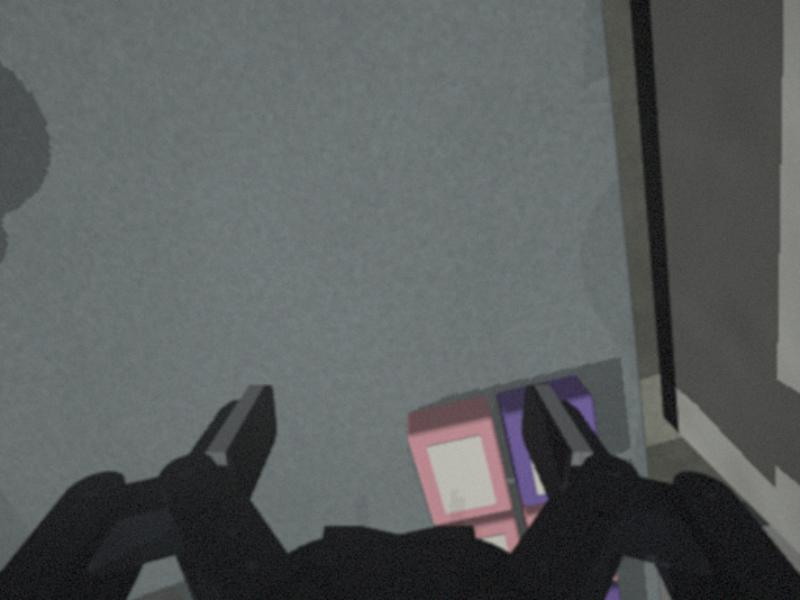

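The moves were refused as invalid, so nothing moved; the picture only shows the table below the start pose. Rows probably need every key, so I'll test one full row.

```bash
python3 -m pendant '[{"dx":-0.0352,"dy":-0.0145,"dz":-0.0033,"rx":0,"ry":0,"rz":0,"hand":0.034}]' 30; python3 -m pendant '[{"dx":-0.0352,"dy":-0.0145,"dz":-0.0033,"hand":0.034}]'
```

```text
clock: 0.28
position: [0.174, 0.5354, 0.2085]
ee_rot: [-0.002, 0.127, 0.992, 0.001]
contact_force: [1.4, 1.1, 0.7]
width: 0.0754
gripper_force: 0.0invalid input
```

```bash
python3 -m pendant '[{"dx":-0.0352,"dy":-0.0145,"dz":-0.0033,"rx":0,"ry":0,"rz":0,"hand":0.034},{"dx":-0.0352,"dy":-0.0145,"dz":-0.0033,"rx":0,"ry":0,"rz":0,"hand":0.034},{"dx":-0.0352,"dy":-0.0145,"dz":-0.0033,"rx":0,"ry":0,"rz":0,"hand":0.034},{"dx":-0.0352,"dy":-0.0145,"dz":-0.0033,"rx":0,"ry":0,"rz":0,"hand":0.034},{"dx":-0.0352,"dy":-0.0145,"dz":-0.0033,"rx":0,"ry":0,"rz":0,"hand":0.034},{"dx":-0.0352,"dy":-0.0145,"dz":-0.0033,"rx":0,"ry":0,"rz":0,"hand":0.034},{"dx":-0.0352,"dy":-0.0145,"dz":-0.0033,"rx":0,"ry":0,"rz":0,"hand":0.034},{"dx":-0.0352,"dy":-0.0145,"dz":-0.0033,"rx":0,"ry":0,"rz":0,"hand":0.034},{"dx":-0.0352,"dy":-0.0145,"dz":-0.0033,"rx":0,"ry":0,"rz":0,"hand":0.034},{"dx":-0.0352,"dy":-0.0145,"dz":-0.0033,"rx":0,"ry":0,"rz":0,"hand":0.034},{"dx":-0.0352,"dy":-0.0145,"dz":-0.0033,"rx":0,"ry":0,"rz":0,"hand":0.034},{"dx":-0.0352,"dy":-0.0145,"dz":-0.0033,"rx":0,"ry":0,"rz":0,"hand":0.034}]'
python3 -m pendant '[{"dx":-0.0352,"dy":-0.0145,"dz":-0.0033,"rx":0,"ry":0,"rz":0,"hand":0.034},{"dx":-0.0352,"dy":-0.0145,"dz":-0.0033,"rx":0,"ry":0,"rz":0,"hand":0.034},{"dx":-0.0352,"dy":-0.0145,"dz":-0.0033,"rx":0,"ry":0,"rz":0,"hand":0.034},{"dx":-0.0352,"dy":-0.0145,"dz":-0.0033,"rx":0,"ry":0,"rz":0,"hand":0.034},{"dx":-0.0352,"dy":-0.0145,"dz":-0.0033,"rx":0,"ry":0,"rz":0,"hand":0.034},{"dx":0,"dy":0,"dz":0,"rx":0,"ry":0,"rz":7,"hand":0.034},{"dx":0,"dy":0,"dz":0,"rx":0,"ry":0,"rz":7,"hand":0.034},{"dx":0,"dy":0,"dz":0,"rx":0,"ry":0,"rz":7,"hand":0.034},{"dx":0,"dy":0,"dz":0,"rx":0,"ry":0,"rz":7,"hand":0.034},{"dx":0,"dy":0,"dz":0,"rx":0,"ry":0,"rz":7,"hand":0.034},{"dx":0,"dy":0,"dz":0,"rx":0,"ry":0,"rz":7,"hand":0.034},{"dx":0,"dy":0,"dz":0,"rx":0,"ry":0,"rz":7,"hand":0.034}]'
python3 -m pendant '[{"dx":0,"dy":0,"dz":0,"rx":0,"ry":0,"rz":7,"hand":0.034},{"dx":0,"dy":0,"dz":0,"rx":0,"ry":0,"rz":7,"hand":0.034},{"dx":0,"dy":0,"dz":0,"rx":0,"ry":0,"rz":3.5,"hand":0.034},{"dx":0,"dy":0,"dz":0,"rx":0,"ry":0,"rz":0,"hand":0.034}]'
python3 - <<'E'
from h import *
s,im=snap('wrist','w1')
cv2.imwrite('pics/w1b.png',cv2.resize(im['frame'][:,:,::-1],(800,600)))
f='w1'
for n,X in dict(bar=[.694,.141,.137],bL=[.687,.188,.137],bR=[.701,.094,.137]).items(): print(n,proj(f,X)*1.5625)
s,p,A=tool();print(s['qpos'],p,A,'bar in tool',A.T@(np.array([.694,.141,.137])-p))
E
```

```text
clock: 1.28
position: [0.5427, 0.2545, 0.2491]
ee_rot: [-0.0, 0.13, 0.992, 0.0]
contact_force: [0.1, 2.3, 0.4]
width: 0.0338
gripper_force: 0.0
clock: 2.28
position: [0.6929, 0.1407, 0.2651]
ee_rot: [-0.0, 0.532, 0.847, -0.0]
contact_force: [-1.0, 0.6, 0.0]
width: 0.0343
gripper_force: 0.0
clock: 2.62
position: [0.6929, 0.1407, 0.2652]
ee_rot: [-0.0, 0.652, 0.758, -0.0]
contact_force: [-0.1, -0.1, 0.4]
width: 0.0337
gripper_force: 0.0
bar [399.49132506 272.41126496]
bL [399.71356725 203.95340975]
bR [399.29032717 334.32518179]
[ 1.02026976e-01  4.62403463e-01  1.07322383e+00  6.34634374e-05
  1.60662047e+00 -4.97601166e-02] [0.69288771 0.14072718 0.26521479] [[-1.51207113e-01  9.88501885e-01 -6.58160186e-04]
 [ 9.88502099e-01  1.51207143e-01 -3.62981163e-06]
 [ 9.59304458e-05 -6.51141579e-04 -9.99999783e-01]] bar in tool [8.91986722e-05 1.22423699e-03 1.28214033e-01]
```

View pics/w1b.png

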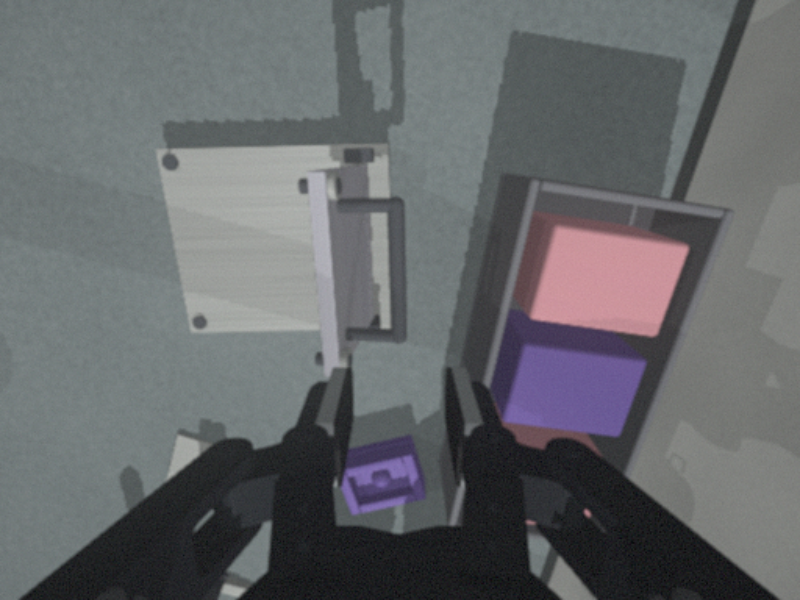

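```bash
python3 -m pendant '[{"dx":0,"dy":0,"dz":0.025,"rx":0,"ry":0,"rz":0,"hand":0.034},{"dx":0,"dy":0,"dz":0.025,"rx":0,"ry":0,"rz":0,"hand":0.034},{"dx":0,"dy":0,"dz":0.025,"rx":0,"ry":0,"rz":0,"hand":0.034},{"dx":0,"dy":0,"dz":0.02,"rx":0,"ry":0,"rz":0,"hand":0.034},{"dx":0,"dy":0,"dz":0.015,"rx":0,"ry":0,"rz":0,"hand":0.034},{"dx":0,"dy":0,"dz":0.015,"rx":0,"ry":0,"rz":0,"hand":0.034},{"dx":0,"dy":0,"dz":0,"rx":0,"ry":0,"rz":0,"hand":0.034}]'
python3 -m pendant '[{"dx":0,"dy":0,"dz":0.011,"rx":0,"ry":0,"rz":0,"hand":0.034},{"dx":0,"dy":0,"dz":0.011,"rx":0,"ry":0,"rz":0,"hand":0.034},{"dx":0,"dy":0,"dz":0,"rx":0,"ry":0,"rz":0,"hand":0.008},{"dx":0,"dy":0,"dz":0,"rx":0,"ry":0,"rz":0,"hand":0.008},{"dx":0,"dy":0,"dz":0,"rx":0,"ry":0,"rz":0,"hand":0.008},{"dx":0,"dy":0,"dz":0,"rx":0,"ry":0,"rz":0,"hand":0.008}]' 25
python3 - <<'E'
from h import *
for n in('side','wrist'): snap(n,n+'2')
a=cv2.imread('pics/side2.png')[90:202,200:350];b=cv2.imread('pics/wrist2.png')
cv2.imwrite('pics/d.png',np.hstack([cv2.resize(a,(400,300)),cv2.resize(b,(400,300))]))
print(tool()[1])
E
```

```text
clock: 3.25
position: [0.6906, 0.1405, 0.1365]
ee_rot: [-0.003, 0.651, 0.759, -0.003]
contact_force: [-1.1, -0.9, -0.6]
width: 0.0339
gripper_force: 0.0
clock: 3.75
position: [0.6936, 0.1408, 0.1195]
ee_rot: [0.001, 0.652, 0.758, 0.001]
contact_force: [0.5, 0.2, -0.7]
width: 0.0079
gripper_force: 0.0
[0.69347783 0.14079845 0.11945266]
```

View pics/d.png

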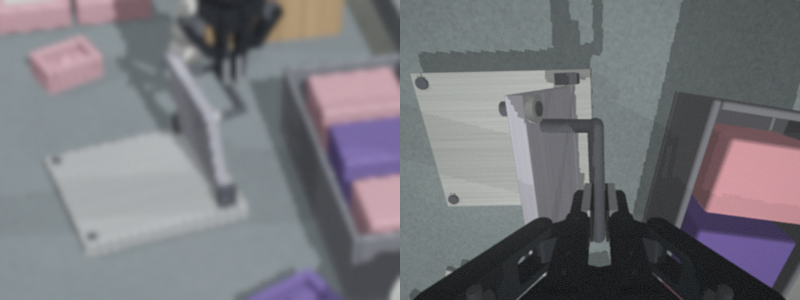

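The fingers closed to 8 mm without feeling the bar. I'll look closer.

```bash
python3 - <<'E'
from h import *
a=cv2.imread('pics/side2.png')[90:150,255:315];b=cv2.imread('pics/wrist2.png')[200:340,186:326]
cv2.imwrite('pics/e.png',np.hstack([cv2.resize(a,(400,400),interpolation=2),cv2.resize(b,(400,400),interpolation=2)]))
s,p,A=tool();print(s['width'],s['gripper_force'])
q=lambda X:((proj('wrist2',X)-[186,200])*400/140+[400,0]).round(), ((proj('side2',X)-[255,90])*400/60).round()
for X in ([0,0,0],[0,0,-.0187],[.011,0,-.0187]): print(X,q(p+A@X))
E
```

```text
0.00770632380464468 0.0Traceback (most recent call last):
  File "<stdin>", line 5, in <module>
NameError: name 'X' is not defined
```

View pics/e.png

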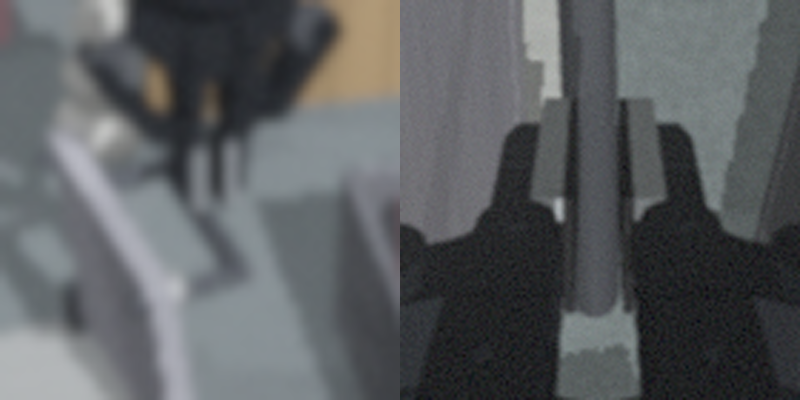

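```bash
python3 - <<'E'
from h import *
s,p,A=tool();print(s['width'],s['gripper_force'])
def q(X): return ((proj('wrist2',X)-[186,200])*400/140+[400,0]).round(), ((proj('side2',X)-[255,90])*400/60).round()
for X in ([0,0,0],[0,0,-.0187],[.011,0,-.0187],[-.011,0,-.0187]): print(X,*q(p+A@X))
for X in ([.694,.141,.137],[.687,.188,.137],[.701,.094,.137],[.701,.094,.125]): print(X,*q(X))
# bar near corner: wrist crop d right: corner (597,125)->raw
print(tri(('wrist2',(600-400)*1.28,122*1.28),('side2',255+60*250/400,90+60*270/400)))
print(tri(('wrist2',186+.35*197,200+.35*300),('side2',255+60*140/400,90+60*165/400)))
print(tri(('wrist2',(600-400)*1.28,122*1.28),('side0',291,130.2)),tri(('wrist2',(600-400)*1.28,122*1.28),('top0',205,145.5)))
E
```

```text
0.00770632380464468 0.0
[0, 0, 0] [595.  72.] [206. 242.]
[0, 0, -0.0187] [595. 111.] [206. 210.]
[0.011, 0, -0.0187] [595.  63.] [199. 198.]
[-0.011, 0, -0.0187] [595. 156.] [214. 223.]
[0.694, 0.141, 0.137] [598. 108.] [207. 212.]
[0.687, 0.188, 0.137] [ 598. -112.] [174. 159.]
[0.701, 0.094, 0.137] [597. 291.] [242. 267.]
[0.701, 0.094, 0.125] [597. 257.] [241. 287.]
(array([0.70626359, 0.17469442, 0.07445198]), [np.float64(17.4), np.float64(17.4)])
(array([0.67714577, 0.13119387, 0.17850613]), [np.float64(18.6), np.float64(18.6)])
(array([0.70376687, 0.17546779, 0.07568471]), [np.float64(14.9), np.float64(14.9)]) (array([ 0.72177382,  0.13292369, -0.02436101]), [np.float64(38.0), np.float64(38.0)])
```

Both views put the fingertips at the bar's height rather than below it, so I'll reopen, go 16 mm lower and close.

```bash
python3 -m pendant '[{"dx":0,"dy":0,"dz":-0.005,"rx":0,"ry":0,"rz":0,"hand":0.034},{"dx":0,"dy":0,"dz":0,"rx":0,"ry":0,"rz":0,"hand":0.034},{"dx":0,"dy":0,"dz":0,"rx":0,"ry":0,"rz":0,"hand":0.034},{"dx":0,"dy":0,"dz":0.007,"rx":0,"ry":0,"rz":0,"hand":0.034},{"dx":0,"dy":0,"dz":0.007,"rx":0,"ry":0,"rz":0,"hand":0.034},{"dx":0,"dy":0,"dz":0.007,"rx":0,"ry":0,"rz":0,"hand":0.034},{"dx":0,"dy":0,"dz":0,"rx":0,"ry":0,"rz":0,"hand":0.034}]'
python3 -m pendant '[{"dx":0,"dy":0,"dz":0,"rx":0,"ry":0,"rz":0,"hand":0.008},{"dx":0,"dy":0,"dz":0,"rx":0,"ry":0,"rz":0,"hand":0.008},{"dx":0,"dy":0,"dz":0,"rx":0,"ry":0,"rz":0,"hand":0.008},{"dx":0,"dy":0,"dz":0,"rx":0,"ry":0,"rz":0,"hand":0.008},{"dx":0,"dy":0,"dz":0,"rx":0,"ry":0,"rz":0,"hand":0.008}]' 25
```

```text
clock: 4.43
position: [0.6914, 0.1406, 0.0998]
ee_rot: [-0.002, 0.652, 0.758, -0.002]
contact_force: [0.3, -0.7, -0.3]
width: 0.0342
gripper_force: 0.0
clock: 4.85
position: [0.6927, 0.1407, 0.1022]
ee_rot: [-0.0, 0.652, 0.758, -0.0]
contact_force: [-0.1, 0.2, -2.7]
width: 0.011
gripper_force: 24.8
```

Now I have the bar (opening 11 mm, 25 N). I'll carry it along the arc about the hinge.

```bash
python3 -m pendant '[{"dx":0,"dy":-0.0089,"dz":-0.0024,"rx":0,"ry":0,"rz":0,"hand":0.008},{"dx":0,"dy":-0.009,"dz":-0.0016,"rx":0,"ry":0,"rz":0,"hand":0.008},{"dx":0,"dy":-0.0092,"dz":-0.0008,"rx":0,"ry":0,"rz":0,"hand":0.008},{"dx":0,"dy":-0.0092,"dz":0,"rx":0,"ry":0,"rz":0,"hand":0.008}]'
python3 -m pendant '[{"dx":0,"dy":-0.0092,"dz":0.0008,"rx":0,"ry":0,"rz":0,"hand":0.008},{"dx":0,"dy":-0.009,"dz":0.0016,"rx":0,"ry":0,"rz":0,"hand":0.008},{"dx":0,"dy":-0.0089,"dz":0.0024,"rx":0,"ry":0,"rz":0,"hand":0.008},{"dx":0,"dy":0,"dz":0,"rx":0,"ry":0,"rz":0,"hand":0.008}]'
```

```text
clock: 5.18
position: [0.6575, 0.1346, 0.109]
ee_rot: [0.002, 0.652, 0.758, 0.001]
contact_force: [2.0, -2.2, 1.0]
width: 0.011
gripper_force: 24.4
clock: 5.52
position: [0.6261, 0.1295, 0.1026]
ee_rot: [-0.001, 0.652, 0.758, -0.003]
contact_force: [-3.7, -5.7, 5.0]
width: 0.0107
gripper_force: 26.0
```

```bash
python3 -m pendant '[{"dx":0,"dy":-0.0087,"dz":0.0031,"rx":0,"ry":0,"rz":0,"hand":0.008},{"dx":0,"dy":-0.0083,"dz":0.0039,"rx":0,"ry":0,"rz":0,"hand":0.008},{"dx":0,"dy":-0.008,"dz":0.0046,"rx":0,"ry":0,"rz":0,"hand":0.008},{"dx":0,"dy":-0.0075,"dz":0.0053,"rx":0,"ry":0,"rz":0,"hand":0.008},{"dx":0,"dy":0,"dz":0,"rx":0,"ry":0,"rz":0,"hand":0.008}]'
python3 -m pendant '[{"dx":0,"dy":-0.0071,"dz":0.0059,"rx":0,"ry":0,"rz":0,"hand":0.008},{"dx":0,"dy":-0.0065,"dz":0.0065,"rx":0,"ry":0,"rz":0,"hand":0.008},{"dx":0,"dy":-0.0059,"dz":0.0071,"rx":0,"ry":0,"rz":0,"hand":0.008},{"dx":0,"dy":0,"dz":0,"rx":0,"ry":0,"rz":0,"hand":0.008}]'
```

```text
clock: 5.93
position: [0.5937, 0.1245, 0.0835]
ee_rot: [-0.002, 0.652, 0.758, -0.003]
contact_force: [-0.6, -6.0, -3.6]
width: 0.011
gripper_force: 25.5
clock: 6.27
position: [0.5751, 0.1221, 0.0636]
ee_rot: [-0.002, 0.652, 0.758, -0.003]
contact_force: [0.7, -5.5, -6.6]
width: 0.0108
gripper_force: 25.2
```

```bash
python3 -m pendant '[{"dx":0,"dy":-0.0026,"dz":0.0036,"rx":0,"ry":0,"rz":0,"hand":0.008},{"dx":0,"dy":-0.0027,"dz":0.0039,"rx":0,"ry":0,"rz":0,"hand":0.008},{"dx":0,"dy":-0.0023,"dz":0.004,"rx":0,"ry":0,"rz":0,"hand":0.008},{"dx":0,"dy":-0.0023,"dz":0.004,"rx":0,"ry":0,"rz":0,"hand":0.008},{"dx":0,"dy":0,"dz":0,"rx":0,"ry":0,"rz":0,"hand":0.008}]'
python3 -c "
from h import *
snap('side','side3')
a=cv2.imread('pics/side3.png')[80:200,190:350]
cv2.imwrite('pics/f.png',cv2.resize(a,(800,600),interpolation=2))"
```

```text
clock: 6.68
position: [0.5666, 0.1209, 0.0488]
ee_rot: [-0.001, 0.652, 0.758, -0.002]
contact_force: [1.2, -5.7, -4.9]
width: 0.0112
gripper_force: 25.4
```

View pics/f.png

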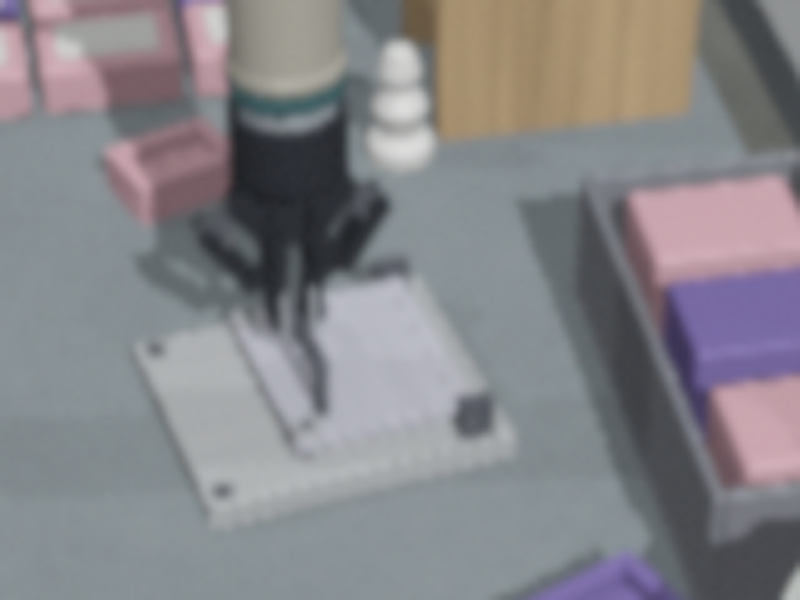

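The plate looks almost shut. I'll press gently until the force changes.

```bash
python3 -m pendant '[{"dx":0,"dy":-0.0008,"dz":0.0015,"rx":0,"ry":0,"rz":0,"hand":0.008},{"dx":0,"dy":-0.0008,"dz":0.0015,"rx":0,"ry":0,"rz":0,"hand":0.008},{"dx":0,"dy":0,"dz":0,"rx":0,"ry":0,"rz":0,"hand":0.008}]'
python3 -m pendant '[{"dx":0,"dy":-0.0005,"dz":0.0015,"rx":0,"ry":0,"rz":0,"hand":0.008},{"dx":0,"dy":-0.0005,"dz":0.0015,"rx":0,"ry":0,"rz":0,"hand":0.008},{"dx":0,"dy":0,"dz":0,"rx":0,"ry":0,"rz":0,"hand":0.008}]'
```

```text
clock: 6.98
position: [0.5664, 0.121, 0.0482]
ee_rot: [-0.0, 0.652, 0.758, -0.001]
contact_force: [-1.0, -5.9, 7.2]
width: 0.0106
gripper_force: 26.5
clock: 7.23
position: [0.5666, 0.121, 0.0481]
ee_rot: [0.001, 0.652, 0.758, 0.0]
contact_force: [-3.4, -6.2, 20.6]
width: 0.011
gripper_force: 27.9
```

The plate is on its stop: z stalled and the force rose to 20 N. I'll release, lift and turn toward the gauge (17 rows of 7° ≈ 118.4°).

```bash
python3 -m pendant '[{"dx":0,"dy":0,"dz":-0.003,"rx":0,"ry":0,"rz":0,"hand":0.008},{"dx":0,"dy":0,"dz":-0.001,"rx":0,"ry":0,"rz":0,"hand":0.034},{"dx":0,"dy":0,"dz":0,"rx":0,"ry":0,"rz":0,"hand":0.034},{"dx":0,"dy":0,"dz":0,"rx":0,"ry":0,"rz":0,"hand":0.034},{"dx":0,"dy":0,"dz":0,"rx":0,"ry":0,"rz":0,"hand":0.034},{"dx":0,"dy":0,"dz":-0.01,"rx":0,"ry":0,"rz":0,"hand":0.034},{"dx":0,"dy":0,"dz":-0.02,"rx":0,"ry":0,"rz":0,"hand":0.034},{"dx":0,"dy":0,"dz":-0.03,"rx":0,"ry":0,"rz":0,"hand":0.034},{"dx":0,"dy":0,"dz":-0.04,"rx":0,"ry":0,"rz":0,"hand":0.034},{"dx":0,"dy":0,"dz":-0.04,"rx":0,"ry":0,"rz":0,"hand":0.034},{"dx":0,"dy":0,"dz":0,"rx":0,"ry":0,"rz":0,"hand":0.034}]'
python3 -m pendant '[{"dx":0,"dy":0,"dz":0,"rx":0,"ry":0,"rz":7,"hand":0.05},{"dx":0,"dy":0,"dz":0,"rx":0,"ry":0,"rz":7,"hand":0.05},{"dx":0,"dy":0,"dz":0,"rx":0,"ry":0,"rz":7,"hand":0.05},{"dx":0,"dy":0,"dz":0,"rx":0,"ry":0,"rz":7,"hand":0.05},{"dx":0,"dy":0,"dz":0,"rx":0,"ry":0,"rz":7,"hand":0.05},{"dx":0,"dy":0,"dz":0,"rx":0,"ry":0,"rz":7,"hand":0.05},{"dx":0,"dy":0,"dz":0,"rx":0,"ry":0,"rz":7,"hand":0.05},{"dx":0,"dy":0,"dz":0,"rx":0,"ry":0,"rz":7,"hand":0.05},{"dx":0,"dy":0,"dz":0,"rx":0,"ry":0,"rz":7,"hand":0.05},{"dx":0,"dy":0,"dz":0,"rx":0,"ry":0,"rz":7,"hand":0.05},{"dx":0,"dy":0,"dz":0,"rx":0,"ry":0,"rz":7,"hand":0.05},{"dx":0,"dy":0,"dz":0,"rx":0,"ry":0,"rz":7,"hand":0.05}]'
python3 -m pendant '[{"dx":0,"dy":0,"dz":0,"rx":0,"ry":0,"rz":7,"hand":0.05},{"dx":0,"dy":0,"dz":0,"rx":0,"ry":0,"rz":7,"hand":0.05},{"dx":0,"dy":0,"dz":0,"rx":0,"ry":0,"rz":7,"hand":0.05},{"dx":0,"dy":0,"dz":0,"rx":0,"ry":0,"rz":7,"hand":0.05},{"dx":0,"dy":0,"dz":0,"rx":0,"ry":0,"rz":6.4,"hand":0.05},{"dx":0,"dy":0,"dz":0,"rx":0,"ry":0,"rz":0,"hand":0.05}]'
python3 -m pendant '[{"dx":0.0096,"dy":0.0383,"dz":0,"rx":0,"ry":0,"rz":0,"hand":0.05},{"dx":0.0096,"dy":0.0383,"dz":0,"rx":0,"ry":0,"rz":0,"hand":0.05},{"dx":0.0096,"dy":0.0383,"dz":0,"rx":0,"ry":0,"rz":0,"hand":0.05},{"dx":0.0096,"dy":0.0383,"dz":0,"rx":0,"ry":0,"rz":0,"hand":0.05},{"dx":0.0096,"dy":0.0383,"dz":0,"rx":0,"ry":0,"rz":0,"hand":0.05},{"dx":0.0096,"dy":0.0383,"dz":0,"rx":0,"ry":0,"rz":0,"hand":0.05},{"dx":0.0096,"dy":0.0383,"dz":0,"rx":0,"ry":0,"rz":0,"hand":0.05},{"dx":0.0096,"dy":0.0383,"dz":0,"rx":0,"ry":0,"rz":0,"hand":0.05},{"dx":0.0096,"dy":0.0383,"dz":0,"rx":0,"ry":0,"rz":0,"hand":0.05},{"dx":0.0096,"dy":0.0383,"dz":0,"rx":0,"ry":0,"rz":0,"hand":0.05},{"dx":0.0096,"dy":0.0383,"dz":0,"rx":0,"ry":0,"rz":0,"hand":0.05},{"dx":0.0096,"dy":0.0383,"dz":0,"rx":0,"ry":0,"rz":0,"hand":0.05}]'
python3 - <<'E'
from h import *
s,im=snap('wrist','w4');snap('top','top4')
s,p,A=tool();print(p,A[:,:2],s['qpos'])
cv2.imwrite('pics/g.png',np.hstack([cv2.resize(cv2.imread('pics/w4.png'),(400,300)),cv2.resize(cv2.imread('pics/top4.png')[120:240,150:310],(400,300),interpolation=2)]))
for X in ([.520,-.3505,.062],[.6096,-.383,.002],[.532,-.354,.0105]): print(proj('w4',X)/1.28)
E
```

```text
clock: 8.15
position: [0.5715, 0.1224, 0.1978]
ee_rot: [0.005, 0.652, 0.758, 0.006]
contact_force: [0.7, 0.5, 1.1]
width: 0.0339
gripper_force: 0.0
clock: 9.15
position: [0.5663, 0.1218, 0.1889]
ee_rot: [-0.0, 0.992, 0.124, -0.0]
contact_force: [0.5, -0.1, 0.1]
width: 0.0501
gripper_force: 0.0
clock: 9.65
position: [0.5663, 0.1218, 0.1889]
ee_rot: [-0.0, 0.985, -0.173, -0.0]
contact_force: [-0.3, 0.2, -0.0]
width: 0.05
gripper_force: 0.0
clock: 10.65
position: [0.5189, -0.3515, 0.1889]
ee_rot: [-0.0, 0.985, -0.17, 0.0]
contact_force: [0.9, 0.8, 0.5]
width: 0.0497
gripper_force: 0.0
[ 0.51859739 -0.3563264   0.1882573 ] [[ 0.94008099 -0.3409512 ]
 [-0.34094851 -0.94007496]
 [ 0.00135986  0.00336896]] [-0.71087307  0.36591468  1.41513622 -0.0027282   1.35807516  1.20842426]
[196.83763745 138.82691526]
[197.43548764  68.2011288 ]
[196.70159565 122.68110142]
```

View pics/g.png

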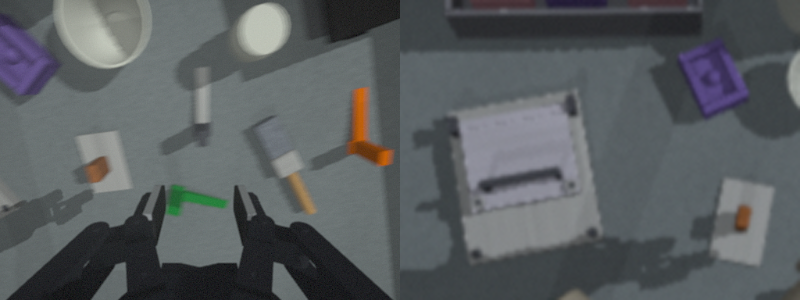

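The wrist view shows the gauge tip at (203,68), grip about (203,130) — a few pixels right of prediction, with the arm still settling. The top view shows the plate shut. I'll settle and re-measure by code.

```bash
python3 -m pendant '[{"dx":0,"dy":0,"dz":0,"rx":0,"ry":0,"rz":0,"hand":0.05},{"dx":0,"dy":0,"dz":0,"rx":0,"ry":0,"rz":0,"hand":0.05}]'
python3 - <<'E'
from h import *
np.set_printoptions(precision=4,suppress=True,linewidth=160)
s,im=snap('wrist','w5');s,p,A=tool();print(p,s['qpos'])
g=cv2.GaussianBlur(cv2.cvtColor(im['frame'],cv2.COLOR_RGB2GRAY),(3,3),0).astype(float)
for r in range(76,200,4): print(r,g[r,234:290:2].astype(int))
for X in ([.520,-.3505,.062],[.6096,-.383,.002],[.532,-.354,.0105]): print(proj('w5',X))
E
```

```text
clock: 10.92
position: [0.5192, -0.3491, 0.1885]
ee_rot: [-0.001, 0.985, -0.171, -0.0]
contact_force: [-0.4, 0.6, -0.7]
width: 0.05
gripper_force: 0.0
[ 0.5194 -0.3486  0.1887] [-0.7027  0.3619  1.4203  0.0008  1.3602  1.2112]
76 [85 90 91 90 87 87 85 87 87 89 85 84 86 85 88 87 86 89 86 85 87 86 86 86 85 87 87 88]
80 [87 89 87 88 88 87 86 87 88 89 88 88 87 86 86 85 85 88 86 85 85 87 87 86 87 86 87 88]
84 [87 87 87 88 88 89 89 87 86 87 87 85 84 85 87 88 88 87 87 85 86 86 85 87 88 88 87 89]
88 [ 87  89  89  90  88  88  88  93 117 122 122 123 124 122 123 107  87  87  85  85  86  88  88  86  87  89  89  87]
92 [ 88  87  86  88  88  87  87  94 118 120 122 123 125 122 124 107  88  87  86  87  88  87  86  87  86  88  87  87]
96 [ 90  89  86  88  88  89  88  93 115 122 123 124 124 123 123 106  86  86  87  91  87  87  86  86  86  88  87  85]
100 [ 88  85  87  86  86  87  88  95 115 121 123 124 123 123 123 107  88  87  87  86  87  86  86  87  92 101 108 114]
104 [ 90  90  89  89  87  84  82  89 113 120 120 121 123 122 121 106  86  88  91  97  96 100 111 117 118 117 112 114]
108 [ 91  91  87  8
[... 2052 characters left out ...]
 98 117 119 120 117 115 116 117 117 118 116 117 118]
180 [ 87  86  87  88  88  86  88  92  79  80  83  82  83  82  81  99 116 118 120 119 117 116 120 121 118 115 117 120]
184 [ 86  88  91  97 111 118 118 116  92  79  81  81  83  81  81 100 117 120 118 117 118 117 119 121 118 117 119 120]
188 [ 97 112 117 117 119 117 119 120 111  95  91  94  94  98 101 112 117 118 117 116 117 119 117 117 118 118 117 118]
192 [119 118 119 119 116 116 117 120 121 120 118 118 118 118 119 118 115 115 118 119 119 119 118 119 116 116 117 116]
196 [116 119 119 119 117 117 115 117 117 116 118 119 120 118 116 118 118 116 117 114 116 117 118 118 118 118 120 119]
[254.2387 177.2419]
[254.723  86.638]
[253.7879 156.5547]
```

```bash
python3 -m pendant '[{"dx":0.001,"dy":0.0042,"dz":0.03,"rx":0,"ry":0,"rz":0,"hand":0.05},{"dx":0,"dy":0,"dz":0.03,"rx":0,"ry":0,"rz":0,"hand":0.05},{"dx":0,"dy":0,"dz":0.03,"rx":0,"ry":0,"rz":0,"hand":0.05},{"dx":0,"dy":0,"dz":0.025,"rx":0,"ry":0,"rz":0,"hand":0.05},{"dx":0,"dy":0,"dz":0.025,"rx":0,"ry":0,"rz":0,"hand":0.05},{"dx":0,"dy":0,"dz":0.015,"rx":0,"ry":0,"rz":0,"hand":0.05},{"dx":0,"dy":0,"dz":0.01,"rx":0,"ry":0,"rz":0,"hand":0.05},{"dx":0,"dy":0,"dz":0.006,"rx":0,"ry":0,"rz":0,"hand":0.05},{"dx":0,"dy":0,"dz":0,"rx":0,"ry":0,"rz":0,"hand":0.05},{"dx":0,"dy":0,"dz":0,"rx":0,"ry":0,"rz":0,"hand":0.05}]'
python3 -m pendant '[{"dx":0,"dy":0,"dz":0,"rx":0,"ry":0,"rz":0,"hand":0.01},{"dx":0,"dy":0,"dz":0,"rx":0,"ry":0,"rz":0,"hand":0.01},{"dx":0,"dy":0,"dz":0,"rx":0,"ry":0,"rz":0,"hand":0.01},{"dx":0,"dy":0,"dz":0,"rx":0,"ry":0,"rz":0,"hand":0.01},{"dx":0,"dy":0,"dz":0,"rx":0,"ry":0,"rz":0,"hand":0.01},{"dx":0,"dy":0,"dz":0,"rx":0,"ry":0,"rz":0,"hand":0.01}]' 50
```

```text
clock: 11.8
position: [0.5197, -0.354, 0.0185]
ee_rot: [0.0, 0.985, -0.171, 0.001]
contact_force: [0.2, 0.3, 0.9]
width: 0.0503
gripper_force: 0.0
clock: 12.3
position: [0.5194, -0.3546, 0.0187]
ee_rot: [0.0, 0.985, -0.172, 0.001]
contact_force: [0.1, 0.2, 6.6]
width: 0.015
gripper_force: 52.8
```

Gripped (15 mm, 53 N). I'll lift, turn to the press heading and carry it over in front of the gap.

```bash
python3 -m pendant '[{"dx":0,"dy":0,"dz":-0.01,"rx":0,"ry":0,"rz":0,"hand":0.01},{"dx":0,"dy":0,"dz":-0.03,"rx":0,"ry":0,"rz":0,"hand":0.01},{"dx":0,"dy":0,"dz":-0.03,"rx":0,"ry":0,"rz":0,"hand":0.01},{"dx":0,"dy":0,"dz":-0.03,"rx":0,"ry":0,"rz":0,"hand":0.01},{"dx":0,"dy":0,"dz":0,"rx":0,"ry":0,"rz":-7.1,"hand":0.01},{"dx":0,"dy":0,"dz":0,"rx":0,"ry":0,"rz":-7.1,"hand":0.01},{"dx":0,"dy":0,"dz":0,"rx":0,"ry":0,"rz":-7.1,"hand":0.01},{"dx":0,"dy":0,"dz":0,"rx":0,"ry":0,"rz":-7.1,"hand":0.01}]'
python3 -m pendant '[{"dx":-0.002,"dy":-0.0382,"dz":0,"rx":0,"ry":0,"rz":0,"hand":0.01},{"dx":-0.002,"dy":-0.0382,"dz":0,"rx":0,"ry":0,"rz":0,"hand":0.01},{"dx":-0.002,"dy":-0.0382,"dz":0,"rx":0,"ry":0,"rz":0,"hand":0.01},{"dx":-0.002,"dy":-0.0382,"dz":0,"rx":0,"ry":0,"rz":0,"hand":0.01},{"dx":-0.002,"dy":-0.0382,"dz":0,"rx":0,"ry":0,"rz":0,"hand":0.01},{"dx":-0.002,"dy":-0.0382,"dz":0,"rx":0,"ry":0,"rz":0,"hand":0.01},{"dx":-0.002,"dy":-0.0382,"dz":0,"rx":0,"ry":0,"rz":0,"hand":0.01},{"dx":-0.002,"dy":-0.0382,"dz":0,"rx":0,"ry":0,"rz":0,"hand":0.01},{"dx":-0.002,"dy":-0.0382,"dz":0,"rx":0,"ry":0,"rz":0,"hand":0.01},{"dx":-0.002,"dy":-0.0382,"dz":0,"rx":0,"ry":0,"rz":0,"hand":0.01},{"dx":-0.002,"dy":-0.0382,"dz":0,"rx":0,"ry":0,"rz":0,"hand":0.01},{"dx":-0.002,"dy":-0.0382,"dz":0,"rx":0,"ry":0,"rz":0,"hand":0.01}]'
python3 -m pendant '[{"dx":0,"dy":0,"dz":0,"rx":0,"ry":0,"rz":0,"hand":0.01},{"dx":0,"dy":0,"dz":0,"rx":0,"ry":0,"rz":0,"hand":0.01},{"dx":0,"dy":0,"dz":0,"rx":0,"ry":0,"rz":0,"hand":0.01}]'
python3 - <<'E'
from h import *
np.set_printoptions(precision=4,suppress=True)
snap('wrist','w6');snap('side','s6');snap('top','t6')
s,p,A=tool();print(p,A,s['qpos'])
G=p+A@np.array([-.0025,0,.0187]) # origin
gx=A[:,0]
T=G+gx*.097; S=np.array([.544,.1128,.02]);X=np.array([.9885,.151,0]);Y=np.array([-.151,.9885,0])
for n,q in dict(tip=T,root=G+gx*.012+[0,0,.0105],sill=S,edgeL=S+Y*.072+[0,0,.0065],edgeR=S-Y*.072+[0,0,.0065],frontL=S-X*.065+Y*.09,frontR=S-X*.065-Y*.09).items():
  print(n,q,*[proj(f,q).round(1) for f in('w6','s6','t6')])
sc=cv2.imread('pics/s6.png')[120:210,190:310]
cv2.imwrite('pics/k.png',np.hstack([cv2.resize(cv2.imread('pics/w6.png')[0:240,96:416],(400,300),interpolation=2),cv2.resize(sc,(400,300),interpolation=2)]))
E
```

```text
clock: 12.97
position: [0.5185, -0.354, 0.1179]
ee_rot: [-0.0, 0.997, 0.078, -0.0]
contact_force: [-0.0, 0.9, -1.3]
width: 0.0149
gripper_force: 51.9
clock: 13.97
position: [0.4254, 0.097, 0.118]
ee_rot: [-0.0, 0.997, 0.075, -0.0]
contact_force: [1.3, -0.2, -1.2]
width: 0.0147
gripper_force: 51.9
clock: 14.22
position: [0.4265, 0.0952, 0.1178]
ee_rot: [0.0, 0.997, 0.076, 0.0]
contact_force: [-0.3, -0.4, -1.1]
width: 0.0148
gripper_force: 52.0
[0.4269 0.0942 0.1177] [[ 0.989   0.1477  0.0001]
 [ 0.1477 -0.989  -0.0003]
 [ 0.      0.0003 -1.    ]] [ 0.058   0.1426  1.922  -0.0004  1.0769  1.4807]
tip [0.5204 0.1081 0.099 ] [253.3  78.2] [235.1 143.5] [200.  204.7]
root [0.4363 0.0956 0.1095] [253.  210.8] [209.2 146.4] [203.3 230.9]
sill [0.544  0.1128 0.02  ] [252.5  54.2] [243.3 160.5] [201.8 201.5]
edgeL [0.5331 0.184  0.0265] [167.  53.] [237.2 146.4] [180.1 204.7]
edgeR [0.5549 0.0416 0.0265] [337.8  53.2] [249.6 172.5] [223.  197.7]
frontL [0.4662 0.192  0.02  ] [156.9 130.6] [217.6 148.8] [177.6 225.1]
frontR [0.4933 0.014  0.02  ] [348.2 130.7] [231.9 182. ] [231.5 216.2]
```

View pics/k.png

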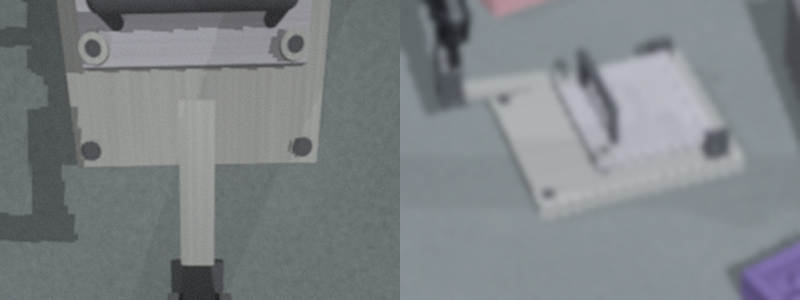

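The wrist view shows the tip (197,100) 25 mm short of the plate edge (row 65), centred, with about 1° of yaw error. In the side view the plate is shut. I'll correct the yaw and lower onto the sill.

```bash
python3 -m pendant '[{"dx":0,"dy":0,"dz":0.02,"rx":0,"ry":0,"rz":-1,"hand":0.01},{"dx":0,"dy":0,"dz":0.02,"rx":0,"ry":0,"rz":0,"hand":0.01},{"dx":0,"dy":0,"dz":0.015,"rx":0,"ry":0,"rz":0,"hand":0.01},{"dx":0,"dy":0,"dz":0.01,"rx":0,"ry":0,"rz":0,"hand":0.01},{"dx":0,"dy":0,"dz":0.006,"rx":0,"ry":0,"rz":0,"hand":0.01},{"dx":0,"dy":0,"dz":0.002,"rx":0,"ry":0,"rz":0,"hand":0.01},{"dx":0,"dy":0,"dz":0,"rx":0,"ry":0,"rz":0,"hand":0.01},{"dx":0,"dy":0,"dz":0,"rx":0,"ry":0,"rz":0,"hand":0.01},{"dx":0,"dy":0,"dz":0,"rx":0,"ry":0,"rz":0,"hand":0.01}]'
python3 -m pendant '[{"dx":0,"dy":0,"dz":0.001,"rx":0,"ry":0,"rz":0,"hand":0.01},{"dx":0,"dy":0,"dz":0.001,"rx":0,"ry":0,"rz":0,"hand":0.01},{"dx":0,"dy":0,"dz":0,"rx":0,"ry":0,"rz":0,"hand":0.01}]'
python3 -m pendant '[{"dx":0,"dy":0,"dz":0.001,"rx":0,"ry":0,"rz":0,"hand":0.01},{"dx":0,"dy":0,"dz":0.001,"rx":0,"ry":0,"rz":0,"hand":0.01},{"dx":0,"dy":0,"dz":0,"rx":0,"ry":0,"rz":0,"hand":0.01}]'
python3 -c "
from h import *
s,p,A=tool();print(p,A[2],s['moment'],s['contact_force'])"
```

```text
clock: 15.12
position: [0.4273, 0.0953, 0.0454]
ee_rot: [-0.0, 0.997, 0.084, 0.001]
contact_force: [0.0, 0.2, -1.0]
width: 0.0146
gripper_force: 51.9
clock: 15.37
position: [0.4266, 0.0955, 0.0429]
ee_rot: [-0.0, 0.996, 0.084, 0.0]
contact_force: [0.9, -0.4, -0.6]
width: 0.0149
gripper_force: 51.9
clock: 15.62
position: [0.4263, 0.0955, 0.0405]
ee_rot: [-0.0, 0.996, 0.084, -0.0]
contact_force: [-0.4, 0.4, -0.9]
width: 0.0149
gripper_force: 51.9
[0.4263445  0.09551583 0.04052665] [-3.05294195e-04 -1.03828318e-04 -9.99999948e-01] [-0.01984029 -0.03459614  0.00054543] [-0.41878625  0.3766526  -0.87770132]
```

```bash
python3 -m pendant '[{"dx":0,"dy":0,"dz":0.001,"rx":0,"ry":0,"rz":0,"hand":0.01},{"dx":0,"dy":0,"dz":0,"rx":0,"ry":0,"rz":0,"hand":0.01},{"dx":0,"dy":0,"dz":0,"rx":0,"ry":0,"rz":0,"hand":0.01}]'
python3 -m pendant '[{"dx":0,"dy":0,"dz":0.001,"rx":0,"ry":0,"rz":0,"hand":0.01},{"dx":0,"dy":0,"dz":0,"rx":0,"ry":0,"rz":0,"hand":0.01},{"dx":0,"dy":0,"dz":0,"rx":0,"ry":0,"rz":0,"hand":0.01}]'
python3 -c "
from h import *
s,p,A=tool();print(p,A[2],s['moment'],s['contact_force'])"
```

```text
clock: 15.87
position: [0.4265, 0.0955, 0.0396]
ee_rot: [-0.0, 0.996, 0.084, -0.0]
contact_force: [-0.9, 0.6, -2.1]
width: 0.0147
gripper_force: 51.9
clock: 16.12
position: [0.4267, 0.0955, 0.0388]
ee_rot: [-0.0, 0.996, 0.084, 0.0]
contact_force: [-0.8, 0.5, -0.2]
width: 0.0149
gripper_force: 52.1
[0.42667695 0.09545805 0.03876889] [ 3.63823441e-04 -4.61670009e-05 -9.99999933e-01] [ 0.04893966 -0.08074107  0.04038112] [-0.81933454  0.46296874 -0.24169969]
```

```bash
python3 -m pendant '[{"dx":0,"dy":0,"dz":0.0006,"rx":0,"ry":0,"rz":0,"hand":0.01},{"dx":0,"dy":0,"dz":0,"rx":0,"ry":0,"rz":0,"hand":0.01},{"dx":0,"dy":0,"dz":0,"rx":0,"ry":0,"rz":0,"hand":0.01}]'
python3 -m pendant '[{"dx":0.004,"dy":0,"dz":0,"rx":0,"ry":0,"rz":0,"hand":0.01},{"dx":0.004,"dy":0,"dz":0,"rx":0,"ry":0,"rz":0,"hand":0.01},{"dx":0.004,"dy":0,"dz":0,"rx":0,"ry":0,"rz":0,"hand":0.01},{"dx":0.004,"dy":0,"dz":0,"rx":0,"ry":0,"rz":0,"hand":0.01},{"dx":0,"dy":0,"dz":0,"rx":0,"ry":0,"rz":0,"hand":0.01}]'
python3 -c "
from h import *
s,p,A=tool();print(p,A[2],s['moment'],s['contact_force'])"
```

```text
clock: 16.37
position: [0.4264, 0.0955, 0.0384]
ee_rot: [-0.0, 0.996, 0.084, 0.0]
contact_force: [-1.3, -0.0, 3.4]
width: 0.015
gripper_force: 52.6
clock: 16.78
position: [0.4391, 0.098, 0.0385]
ee_rot: [-0.0, 0.996, 0.084, -0.003]
contact_force: [-8.0, 0.3, 12.2]
width: 0.015
gripper_force: 53.5
[0.43908886 0.09802057 0.03845124] [-6.35000814e-03 -6.77116104e-04 -9.99979609e-01] [-0.14891167  1.13324842  0.02475088] [-8.00249309  0.25476722 12.22773488]
```

```bash
python3 -m pendant '[{"dx":0,"dy":0,"dz":-0.001,"rx":0,"ry":0,"rz":0,"hand":0.01},{"dx":0,"dy":0,"dz":0,"rx":0,"ry":0,"rz":0,"hand":0.01},{"dx":0,"dy":0,"dz":0,"rx":0,"ry":0,"rz":0,"hand":0.01}]'
python3 - <<'E'
from h import *
snap('wrist','w7')
s,p,A=tool();print(p,A[2],s['moment'],s['contact_force'])
g=cv2.imread('pics/w7.png',0)
for r in range(20,150,4): print(r,g[r,160:345:6],g[r,253])
E
```

```text
clock: 17.03
position: [0.4428, 0.0982, 0.039]
ee_rot: [-0.0, 0.996, 0.084, 0.001]
contact_force: [-0.0, 0.5, -1.5]
width: 0.0146
gripper_force: 51.9
[0.44279104 0.09818188 0.03892688] [ 7.63300483e-04 -5.34191069e-05 -9.99999707e-01] [-0.01378147 -0.01877431 -0.02716367] [-0.00564315  0.13769901 -0.82537546]
20 [ 51  68 112 109 116 122 110 110 111 110 111 109 108 111 106 102 107 147
 131 127 109 109 102 103 100 106 130 130 105 110  69] 100
24 [151 150 139 137 152 151 152 149 152 153 140 138 148 140 145 145 146 145
 143 144 140 141 140 142 143 138 146 142 144 140 144] 142
28 [155 151 150 153 155 152 152 150 151 153 152 154 145 141 145 143 144 145
 144 144 144 141 144 142 142 143 146 141 139 141 144] 139
32 [152 151 151 151 150 151 150 151 153 149 150 147 141 136 141 141 144 139
 139 143 140 144 144 142 138 140 139 143 136 137 140] 141
36 [148 145 151 149 147 151 151 148 148 148 150 153 139 143 140 143 139 141
 137 140 140 140 138 144 140 145 142 140 138 143 140] 140
40 [152 149 153 152 154 152 154 152 154 157 152 152 146 146 141 146 143 142
 144 140 143 142 142 143 137 145 147 144 14
[... 2944 characters left out ...]
 140 134 141 139 142] 151
132 [146 142 145 146 145 151 146 144 144 148 144 143 102 100 151 152 155 150
 140 140 144 142 138 143 140 139 142 139 140 141 139] 155
136 [144 141 144 144 146 150 146 143 146 146 148 146 102 105 142 145 153 148
 142 140 137 141 138 143 138 141 143 139 139 144 141] 152
140 [138 141 143 145 143 148 143 145 147 145 149 148 103  97 147 148 154 153
 140 136 142 138 139 142 139 139 138 138 141 139 141] 149
144 [145 142 144 146 149 145 143 145 148 143 145 145 103 101 140 147 150 151
 141 135 143 140 142 135 138 140 134 138 139 143 140] 150
148 [143 140 146 144 149 149 146 144 143 145 146 137 103  98 147 148 152 149
 138 137 142 141 140 140 140 139 139 139 139 147 142] 147
```

Free again and aligned: the edge lies at constant row 65, with the tip at row 79. Sliding on at this height.

```bash
python3 -m pendant '[{"dx":0.004,"dy":0,"dz":0,"rx":0,"ry":0,"rz":0,"hand":0.01},{"dx":0.004,"dy":0,"dz":0,"rx":0,"ry":0,"rz":0,"hand":0.01},{"dx":0.004,"dy":0,"dz":0,"rx":0,"ry":0,"rz":0,"hand":0.01},{"dx":0.004,"dy":0,"dz":0,"rx":0,"ry":0,"rz":0,"hand":0.01},{"dx":0,"dy":0,"dz":0,"rx":0,"ry":0,"rz":0,"hand":0.01}]'
python3 -m pendant '[{"dx":0.003,"dy":0,"dz":0,"rx":0,"ry":0,"rz":0,"hand":0.01},{"dx":0.003,"dy":0,"dz":0,"rx":0,"ry":0,"rz":0,"hand":0.01},{"dx":0.003,"dy":0,"dz":0,"rx":0,"ry":0,"rz":0,"hand":0.01},{"dx":0,"dy":0,"dz":0,"rx":0,"ry":0,"rz":0,"hand":0.01},{"dx":0,"dy":0,"dz":0,"rx":0,"ry":0,"rz":0,"hand":0.01}]'
python3 -c "
from h import *
s,p,A=tool();print(p,A[2],s['moment'],s['contact_force'])"
```

```text
clock: 17.5
position: [0.4599, 0.101, 0.0391]
ee_rot: [-0.0, 0.996, 0.084, 0.001]
contact_force: [0.5, 0.5, -1.0]
width: 0.0146
gripper_force: 51.9
clock: 17.92
position: [0.4672, 0.1023, 0.0391]
ee_rot: [-0.0, 0.996, 0.084, 0.0]
contact_force: [-0.2, -0.8, -1.7]
width: 0.0149
gripper_force: 51.9
[0.46719242 0.10234234 0.03906487] [ 1.88778385e-04 -5.30564683e-05 -9.99999981e-01] [-0.02277839  0.06095515  0.02429997] [-0.15758578 -0.78578242 -1.6649978 ]
```

```bash
python3 -m pendant '[{"dx":0.003,"dy":0,"dz":0,"rx":0,"ry":0,"rz":0,"hand":0.01},{"dx":0.003,"dy":0,"dz":0,"rx":0,"ry":0,"rz":0,"hand":0.01},{"dx":0.003,"dy":0,"dz":0,"rx":0,"ry":0,"rz":0,"hand":0.01},{"dx":0,"dy":0,"dz":0,"rx":0,"ry":0,"rz":0,"hand":0.01},{"dx":0,"dy":0,"dz":0,"rx":0,"ry":0,"rz":0,"hand":0.01}]'
python3 -m pendant '[{"dx":0.002,"dy":0,"dz":0,"rx":0,"ry":0,"rz":0,"hand":0.01},{"dx":0.002,"dy":0,"dz":0,"rx":0,"ry":0,"rz":0,"hand":0.01},{"dx":0,"dy":0,"dz":0,"rx":0,"ry":0,"rz":0,"hand":0.01},{"dx":0,"dy":0,"dz":0,"rx":0,"ry":0,"rz":0,"hand":0.01}]'
python3 -c "
from h import *
s,p,A=tool();print(p,A[2],s['moment'],s['contact_force'])"
```

```text
clock: 18.33
position: [0.4761, 0.1038, 0.0391]
ee_rot: [-0.0, 0.996, 0.084, 0.0]
contact_force: [-0.3, -0.2, -1.4]
width: 0.0147
gripper_force: 51.9
clock: 18.67
position: [0.48, 0.1045, 0.0391]
ee_rot: [-0.0, 0.996, 0.084, 0.0]
contact_force: [-0.2, -0.6, -0.9]
width: 0.0146
gripper_force: 51.9
[0.47996563 0.10450429 0.03908786] [ 2.20997288e-04 -3.79047258e-05 -9.99999975e-01] [ 0.00439717 -0.01440814 -0.0418638 ] [-0.2350245  -0.57630684 -0.85160951]
```

Tip about 27 mm in, still free. On in 2 mm steps.

```bash
for i in 1; do python3 -m pendant '[{"dx":0.002,"dy":0,"dz":0,"rx":0,"ry":0,"rz":0,"hand":0.01},{"dx":0.002,"dy":0,"dz":0,"rx":0,"ry":0,"rz":0,"hand":0.01},{"dx":0,"dy":0,"dz":0,"rx":0,"ry":0,"rz":0,"hand":0.01},{"dx":0,"dy":0,"dz":0,"rx":0,"ry":0,"rz":0,"hand":0.01}]'; done
python3 -m pendant '[{"dx":0.002,"dy":0,"dz":0,"rx":0,"ry":0,"rz":0,"hand":0.01},{"dx":0.002,"dy":0,"dz":0,"rx":0,"ry":0,"rz":0,"hand":0.01},{"dx":0,"dy":0,"dz":0,"rx":0,"ry":0,"rz":0,"hand":0.01},{"dx":0,"dy":0,"dz":0,"rx":0,"ry":0,"rz":0,"hand":0.01}]'
python3 -c "
from h import *
s,p,A=tool();print(p,A[2],s['moment'],s['contact_force'])"
```

```text
clock: 19.0
position: [0.484, 0.1052, 0.0391]
ee_rot: [-0.0, 0.996, 0.084, 0.0]
contact_force: [-0.4, -0.5, -1.5]
width: 0.0146
gripper_force: 51.9
clock: 19.33
position: [0.4879, 0.1059, 0.0391]
ee_rot: [-0.0, 0.996, 0.084, 0.0]
contact_force: [0.4, 0.6, -0.1]
width: 0.015
gripper_force: 51.9
[0.48787618 0.10585057 0.03908639] [ 1.99569105e-04 -5.53725906e-05 -9.99999979e-01] [-0.02560018  0.03516751 -0.00437822] [ 0.40131367  0.55864633 -0.09479298]
```

```bash
python3 -m pendant '[{"dx":0.002,"dy":0,"dz":0,"rx":0,"ry":0,"rz":0,"hand":0.01},{"dx":0.002,"dy":0,"dz":0,"rx":0,"ry":0,"rz":0,"hand":0.01},{"dx":0,"dy":0,"dz":0,"rx":0,"ry":0,"rz":0,"hand":0.01},{"dx":0,"dy":0,"dz":0,"rx":0,"ry":0,"rz":0,"hand":0.01}]'
python3 -m pendant '[{"dx":0.002,"dy":0,"dz":0,"rx":0,"ry":0,"rz":0,"hand":0.01},{"dx":0.002,"dy":0,"dz":0,"rx":0,"ry":0,"rz":0,"hand":0.01},{"dx":0,"dy":0,"dz":0,"rx":0,"ry":0,"rz":0,"hand":0.01},{"dx":0,"dy":0,"dz":0,"rx":0,"ry":0,"rz":0,"hand":0.01}]'
python3 -c "
from h import *
s,p,A=tool();print(p,A[2],s['moment'],s['contact_force'])"
```

```text
clock: 19.67
position: [0.4918, 0.1065, 0.0391]
ee_rot: [-0.0, 0.996, 0.084, 0.0]
contact_force: [0.4, -0.5, -0.5]
width: 0.0148
gripper_force: 51.9
clock: 20.0
position: [0.4958, 0.1072, 0.0391]
ee_rot: [-0.0, 0.996, 0.084, 0.0]
contact_force: [0.3, 0.6, -2.6]
width: 0.0146
gripper_force: 51.9
[0.49578752 0.10717494 0.03910525] [ 2.44494115e-04 -1.04179653e-04 -9.99999965e-01] [0.01559509 0.02763557 0.01204878] [ 0.29642109  0.60344715 -2.63306765]
```

```bash
python3 -m pendant '[{"dx":0.0015,"dy":0,"dz":0,"rx":0,"ry":0,"rz":0,"hand":0.01},{"dx":0.0015,"dy":0,"dz":0,"rx":0,"ry":0,"rz":0,"hand":0.01},{"dx":0,"dy":0,"dz":0,"rx":0,"ry":0,"rz":0,"hand":0.01},{"dx":0,"dy":0,"dz":0,"rx":0,"ry":0,"rz":0,"hand":0.01}]'
python3 -m pendant '[{"dx":0.0015,"dy":0,"dz":0,"rx":0,"ry":0,"rz":0,"hand":0.01},{"dx":0.0015,"dy":0,"dz":0,"rx":0,"ry":0,"rz":0,"hand":0.01},{"dx":0,"dy":0,"dz":0,"rx":0,"ry":0,"rz":0,"hand":0.01},{"dx":0,"dy":0,"dz":0,"rx":0,"ry":0,"rz":0,"hand":0.01}]'
python3 -c "
from h import *
s,p,A=tool();print(p,A[2],s['moment'],s['contact_force'])"
```

```text
clock: 20.33
position: [0.4986, 0.1077, 0.0391]
ee_rot: [-0.0, 0.996, 0.084, 0.0]
contact_force: [0.7, 0.2, -1.5]
width: 0.0148
gripper_force: 51.9
clock: 20.67
position: [0.5016, 0.1082, 0.0391]
ee_rot: [-0.0, 0.996, 0.084, 0.0]
contact_force: [0.3, 0.7, -1.6]
width: 0.0151
gripper_force: 51.9
[0.50157547 0.10819159 0.03906737] [ 7.45715826e-05 -7.84145440e-05 -9.99999994e-01] [ 0.03626389 -0.00396046 -0.00179595] [ 0.26290692  0.69952637 -1.56004421]
```

```bash
python3 -m pendant '[{"dx":0.0015,"dy":0,"dz":0,"rx":0,"ry":0,"rz":0,"hand":0.01},{"dx":0.0015,"dy":0,"dz":0,"rx":0,"ry":0,"rz":0,"hand":0.01},{"dx":0,"dy":0,"dz":0,"rx":0,"ry":0,"rz":0,"hand":0.01},{"dx":0,"dy":0,"dz":0,"rx":0,"ry":0,"rz":0,"hand":0.01}]'
python3 -c "
from h import *
s,p,A=tool();print(p,A[2],s['moment'],s['contact_force'])"
python3 -m pendant '[{"dx":0.0015,"dy":0,"dz":0,"rx":0,"ry":0,"rz":0,"hand":0.01},{"dx":0.0015,"dy":0,"dz":0,"rx":0,"ry":0,"rz":0,"hand":0.01},{"dx":0,"dy":0,"dz":0,"rx":0,"ry":0,"rz":0,"hand":0.01},{"dx":0,"dy":0,"dz":0,"rx":0,"ry":0,"rz":0,"hand":0.01}]'
python3 -c "
from h import *
s,p,A=tool();print(p,A[2],s['moment'],s['contact_force'])"
```

```text
clock: 21.0
position: [0.5042, 0.1087, 0.039]
ee_rot: [-0.0, 0.996, 0.084, -0.0]
contact_force: [-1.0, 0.1, -1.6]
width: 0.0151
gripper_force: 52.0
[0.50420401 0.10866798 0.03898854] [-5.17395913e-04 -1.23074972e-04 -9.99999859e-01] [-0.03491516  0.1155151  -0.00340871] [-0.99703782  0.07439485 -1.61128615]
clock: 21.33
position: [0.5058, 0.109, 0.0389]
ee_rot: [0.0, 0.996, 0.084, -0.002]
contact_force: [-5.2, -0.3, 2.5]
width: 0.0153
gripper_force: 52.3
[0.50576924 0.1090247  0.03888494] [-3.06840244e-03 -2.45176343e-04 -9.99995262e-01] [-0.16457387  0.67577707 -0.00668986] [-5.16229402 -0.32978344  2.49665018]
```

Drag has begun on both plates (fx −5 N). I'll go a touch further so the plate's weight rests on the blade.

```bash
python3 -m pendant '[{"dx":0.001,"dy":0,"dz":0,"rx":0,"ry":0,"rz":0,"hand":0.01},{"dx":0.001,"dy":0,"dz":0,"rx":0,"ry":0,"rz":0,"hand":0.01},{"dx":0,"dy":0,"dz":0,"rx":0,"ry":0,"rz":0,"hand":0.01},{"dx":0,"dy":0,"dz":0,"rx":0,"ry":0,"rz":0,"hand":0.01},{"dx":0,"dy":0,"dz":0,"rx":0,"ry":0,"rz":0,"hand":0.01},{"dx":0,"dy":0,"dz":0,"rx":0,"ry":0,"rz":0,"hand":0.01}]'
python3 - <<'E'
from h import *
s,p,A=tool();print(p,A[2],s['moment'],s['contact_force'])
s,_=snap('wrist','w8')
s,p,A=tool();print(p,A[2],s['moment'],s['contact_force'],s['qd'].round(4))
g=cv2.imread('pics/w8.png',0)
for r in range(90,150,2): print(r,g[r,150:350:10])
E
```

```text
clock: 21.83
position: [0.5065, 0.1092, 0.0388]
ee_rot: [0.0, 0.996, 0.084, -0.003]
contact_force: [-7.4, -0.7, 5.0]
width: 0.0147
gripper_force: 52.5
[0.50645468 0.10919109 0.03880011] [-5.36380644e-03 -3.08033730e-04 -9.99985567e-01] [-0.21274963  0.98952169 -0.06674017] [-7.36307961 -0.68939433  5.04489676]
[0.50644014 0.10920527 0.03880476] [-5.37724034e-03 -2.96360556e-04 -9.99985499e-01] [-0.17786612  0.96569223 -0.03900944] [-7.21275686 -0.71869887  3.69244311] [-0.      0.0007 -0.0011  0.0012  0.0013  0.0027]
90 [153 149 151 146 144 153 151 155 155 146 145 147 145 145 147 148 151 148
 148 145]
92 [155 154 156 151 150 157 156 152 153 148 148 144 147 149 144 146 144 141
 145 142]
94 [156 154 157 152 147 155 155 156 155 150 146 143 145 146 144 146 145 144
 145 145]
96 [159 156 160 148 152 156 154 154 155 148 143 151 147 146 148 147 150 147
 146 147]
98 [153 159 157 147 149 157 159 156 153 150 150 151 149 153 151 153 154 151
 152 153]
100 [156 159 153 145 145 152 157 153 155 150 146 149 148 145 149 149 146 147
 148 149]
102 [150 153 150 147 143 149 152 152 156 147 144 145 144 147
[... 1180 characters left out ...]
14 112 111 114 113 114 106 105 105 102 103 107 107 102
  72  73]
132 [115  90  53 101 115 111 113 116 112 114 103 101 104  98 105 108 104 105
  61  57]
134 [116  58  54  75 116 113 111 114 107 113  99  99 101 106 100 101 103 104
  56  59]
136 [78 59 57 59 78 83 82 79 70 79 67 70 71 69 66 67 65 65 61 60]
138 [66 70 72 65 65 63 66 71 68 71 67 65 67 63 70 69 64 66 75 68]
140 [66 71 69 75 72 73 71 72 74 75 72 72 74 72 69 72 74 72 73 71]
142 [78 72 76 77 78 75 71 78 76 75 72 75 76 75 75 75 75 75 80 76]
144 [80 78 79 77 82 75 81 77 79 83 80 77 76 79 80 78 78 75 79 80]
146 [79 79 80 78 83 80 80 85 84 85 81 79 75 81 76 78 77 81 74 78]
148 [79 78 79 76 81 77 76 81 80 82 78 80 81 80 80 75 78 76 77 77]
```

```bash
python3 -m pendant '[{"dx":0,"dy":0,"dz":0,"rx":0,"ry":0,"rz":0,"hand":0.01},{"dx":0,"dy":0,"dz":0,"rx":0,"ry":0,"rz":0,"hand":0.01},{"dx":0,"dy":0,"dz":0,"rx":0,"ry":0,"rz":0,"hand":0.01},{"dx":0,"dy":0,"dz":0,"rx":0,"ry":0,"rz":0,"hand":0.01}]'; python3 -c "
from rig import manip
print(manip.sign_off())"
```

```text
clock: 22.22
position: [0.5065, 0.1092, 0.0388]
ee_rot: [0.0, 0.996, 0.084, -0.003]
contact_force: [-6.6, -1.0, 2.7]
width: 0.0148
gripper_force: 52.5
the job is handed in; nothing more can be done
None
```

I lowered the upper plate onto its stop without a slam and slid the gauge about 52 mm into the gap until it dragged. It was held there at about 52 N when I handed in at 22.2 s. The contact with both plates is inferred from the wrist force, and sign-off returned no verdict.

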